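# Fit a funnel and its strainer cup into a filling stand

### The arm

A 6-joint arm with a two-finger parallel gripper is mounted at the origin on the work surface. World frame = base frame: x ahead of the robot, y to its left, z up, the work surface at z = 0. Lengths are in m, angles in degrees, forces in N, time in s.
With the tool pointing down it reaches from about 0.3 to 0.75 m from the base axis. Payload 8.5 kg.
Tool frame: the origin (TCP) lies at the very end of the fingers, on their centre line; the grasp point (between the pads) lies 19 mm behind it (env.grip_point_offset is the distance from the TCP to the grasp point, in m); z points along the fingers, y is the direction in which the jaws open and shut (so a half turn about z gives the same grasp; the last joint's range is limited). The gripper opens to 85 mm and grips with 20 to 120 N. Pads are 22 mm wide; open, the fingers measure 114 mm over their backs; the gripper's body (76 mm by 85 mm) begins 54 mm behind the grasp point. The pads swing forward as they close: fully open they stand 13 mm farther back than shut.
Start: joints at [-79.028, 21.807, 74.336, -0, 83.858, -12.336], TCP at [0.218, -0.505, 0.231] pointing down, gripper open.
Joint ranges: [-178.18, 178.18], [-50.72, 133.34], [12.68, 142.11], [-81.47, 261.47], [9.98, 163.14], [-165.26, 165.26]. Speed limits (degrees/s): [136.94, 136.94, 180, 180, 180, 180].

### API

Orientations are given as a 3x3 rotation matrix whose columns are the frame's x, y, z axes.
In Python, from rig import env gives the robot as it stands.
- The arm moves only by the tool move_arm, never from a script. Its argument "moves" is a list of rows, each a list of 4 numbers: the shift along the tool's x, y, z in mm, then the turn about the tool's z in rad. In form: [[tx, ty, tz, spin], ...]. A call has 1 to 20 rows; each row is the pose to reach, as a shift and turn from the pose commanded when the call began, along the tool's axes at that moment; what a row does not reach only later rows make up. A row lasts 1/10 s, in which the tool goes at most 50 mm and 8.59 degrees, less where a joint would pass 70% of its speed; a pose out of reach is approached as far as the arm can. A call with a gripper value outside its range is refused whole. "grip" is the closure, from 0 (fully open) to 1 (shut), set as the call begins (left out, the last holds). The fingers move at their own pace and stop on an object; "grip_force" is the grip in N (left out, the last holds). Time passes only in rows, so rows that repeat a pose let the fingers close. It gives the time, the measured TCP pose, the force and the opening at its end, in the units of the state.
- env.observe(): the state, without advancing time (a new reading comes with each control period).
- env.get_image(name): name is "scene" or "top" or "wrist"; returns the picture (400x640x3 uint8, red, green, blue); there is no depth.
- env.get_calibration(name): a dict with "fovy" (degrees; the focal length in pixels is half the picture's height over the tangent of half this angle, whatever the lens; pixels are square), "cx", "cy" (the principal point, pixels), "extrinsics" (4x4, takes a point from world to camera coordinates); the wrist camera has in their place "tool_from_camera" (4x4, takes a point from camera to tool coordinates, whose origin is the TCP and whose axes are the flange's). Camera axes: x right, y up, looking along -z (the intrinsics and any distortion apply to the point x, -y, -z); pixel columns grow to the right and rows downward; lengths in m; the calibration is good to about 2 mm. A picture is of the moment at which its call begins: read the wrist's pose just before it. get_calibration takes no time and is no camera call.
- env.close_job(): hands the job in, once; it reports no verdict.
Trained networks look in the newest picture that a camera, given by its name, has taken for a name from the list of things; names that differ only in an ending like _2 or _b are one class to them, and where a whole thing is asked for, a point or a joint stands for the part that bears it (a point fixed in the world has none). Each returns a list of dicts, best first, with "conf" (0 to 1); they miss things now and then, are a little off and sometimes report something else, mostly with a low value. They report only what shows in the picture. A call takes as long as a camera call. They do not tell look-alikes from the thing itself.
- env.silhouettes(camera, name): "region" (400x640 bool, what is visible of it) and "point" ([row, column] in pixels, amid what is visible of it).
- env.tip_of(camera, name): "point" ([row, column] in pixels: a listed point, or the origin of a listed thing).
The state is a dict: "time_s": time; "q": joint angles; "qvel": joint speeds; "joint_efforts": joint torques, N m; "position": TCP position; "tool_rot": TCP orientation; "ft_force": force on the tool from outside, world axes, zero at the start; "wrist_torque": the same for the moment, N m; "grip_width": finger opening in m.
Only numpy, scipy, OpenCV 4.12 (cv2) and the standard library are available. Lean on these libraries where they do the work, as an engineer would, in place of code of your own. Each camera call takes 0.05 s, during which the arm holds its last target.

### The job

Set up the filling stand: first seat the funnel, spout down, fully home in the stand's tapered collar and let go of it, then nest the smaller of the two strainer cups fully home inside the funnel, both upright and centred with their shoulders flush on the rim below. Set the parts in gently rather than dropping them, and leave the larger strainer, the white bottle and the blue vial standing near them where they stand.

Things in the scene. Friction and masses are not known exactly. Their poses are not given: they have to be found in the camera images.
- collar_top (a point): Centre of the top face of the fixed filling stand's steel collar, 130 mm above the counter; z up, x towards the post that carries it, 62 mm away. The collar is 30 mm high, its tapered bore 51 mm wide at the top and 42 at the bottom, outside 59 at the top; under it a white base plate 130 x 110 mm and a small amber vial. Nothing of the stand rises above this face.
- funnel_center (a point): Steel funnel, 84 mm high, standing on its spout; its centre, half-way up, z its axis. Outside 30 mm wide at the foot, 47 at 56 mm up, where a level shoulder steps out to a straight grip band 60 mm wide (56 to 84 mm up). Bore open through: 22 mm at the foot, 48 at the rim. Home: shoulder on the collar's top face, this centre 14 mm below that face, 2 mm play all round. 0.15 kg.
- strainer_center (a point): Smaller steel strainer cup, 52 mm high, standing upright; its centre, half-way up, z its axis. Foot 35 mm wide with small holes; outside 44 mm at 28 mm up, where a level shoulder steps out to a straight grip band 64 mm wide (28 to 52 mm up, wall 3). Home: shoulder on the funnel's top rim, this centre 40 mm above the funnel's centre, 2 mm play all round. 0.1 kg.
- big_strainer_center (a point): Larger steel strainer cup of the same form, 82 mm wide, 68 mm high, too big for the funnel; its centre, half-way up. It, the funnel and the smaller strainer stand in any order left, middle and right, in front of the stand.
- bottle_a_center (a point): White plastic bottle, 48 mm in diameter, 90 mm high, left behind the loose parts; its centre half-way up. Stays where it is.
- vial_center (a point): Open blue vial, 34 mm in diameter, 75 mm high, right behind the loose parts; its centre half-way up. Stays where it is.
Things that resemble listed ones, but are neither listed nor needed, are in the scene too. Leave any green look-alike of the part that bears funnel_center alone.

How it is judged (in metres and radians):
On the way, in this order (a step that is already met when the one before it is completed fails the run):
1. the funnel is seated upright in the collar and let go (z of funnel_center in the frame of collar_top between -0.0175 and -0.0115 m and horizontal distance between funnel_center and collar_top below 0.004 m and angle between funnel_center's own z axis and vertical below 0.06 rad and contact force between the fingers and funnel below 0.05 N), for 0.2 s.
2. the smaller strainer is seated upright in the funnel, which is still home in the collar (z of funnel_center in the frame of collar_top between -0.0175 and -0.0115 m and horizontal distance between funnel_center and collar_top below 0.004 m and angle between each of funnel_center, strainer_center's own z axis and vertical below 0.06 rad and z of strainer_center in the frame of funnel_center between 0.0365 and 0.0425 m and horizontal distance between strainer_center and funnel_center below 0.004 m and contact force between the fingers and strainer below 0.05 N), for 0.2 s.
At the end, for the whole second after the job is handed in: The funnel stands in the collar with its shoulder within 2.5 mm of the collar's top face, the smaller strainer in the funnel with its shoulder within 2.5 mm of the funnel's rim; each within 4 mm of the axis of the part below and tilted less than 0.06 rad; both at rest and let go (all of step 2 and contact force between the fingers and funnel below 0.05 N and linear speed of each of funnel, strainer below 0.02 m/s and angular speed of each of funnel, strainer below 0.2 rad/s); the robot touches nothing.
It fails at once if the larger strainer cup is pushed more than 40 mm away or tipped over (distance of big_strainer_center from where it was at the start of the episode above 0.04 m or angle between big_strainer_center's own z axis and vertical above 0.5 rad).
It fails at once if the white bottle is pushed more than 40 mm away or tipped over (distance of bottle_a_center from where it was at the start of the episode above 0.04 m or angle between bottle_a_center's own z axis and vertical above 0.5 rad).
It fails at once if the blue vial is pushed more than 40 mm away or tipped over (distance of vial_center from where it was at the start of the episode above 0.04 m or angle between vial_center's own z axis and vertical above 0.5 rad).
It fails at once if the funnel or strainer is dropped or thrown (faster than 0.5 m/s, out of the fingers) ((contact force between the fingers and funnel below 0.05 N and linear speed of funnel above 0.5 m/s) or (contact force between the fingers and strainer below 0.05 N and linear speed of strainer above 0.5 m/s)).
It fails at once if the funnel is forced into the collar, or the strainer into the funnel, with more than 40 N (contact force between funnel and stand above 40 N or contact force between strainer and funnel above 40 N).
It also fails if it takes over 64 s, if anything falls off the work surface, if the arm or the gripper's body presses on something with over 40 N, if the wrist force passes 120 N, or if a joint passes its speed limit or range.

## Working session

There is one attempt and no reset: what is moved stays moved. The work goes in short steps, Python scripts to look and compute and a tool call to move; the robot and the scene stay as the last step left them, time stands still between calls to the robot, and variables do not carry over. Pictures are saved under pics/ and viewed, and the job is handed in when it is done.

Besides the shell and the picture viewer there is one more tool, called after "Emit:" as name(argument=value, ...) on one line, values as JSON. move_arm: Moves the arm, as the interface text tells. Its arguments: {"type":"object","properties":{"moves":{"type":"array"},"grip":{"type":"number"},"grip_force":{"type":"number"}},"required":["moves"]}

```bash
mkdir -p pics; ls
cat > h.py <<'E'
import numpy as np, cv2
from rig import env
def save(im,n): cv2.imwrite(f'pics/{n}.png',im[:,:,::-1])
E
python3 - <<'E'
from h import *
s=env.observe(); print(s)
for c in ['scene','top','wrist']:
    save(env.get_image(c),c+'0'); print(c,env.get_calibration(c))
E
```

```text
pics
{'time_s': 0.0, 'q': array([-7.90292599e+01,  2.18411527e+01,  7.43856892e+01,  1.43286169e-03,
        8.38587897e+01, -1.23349267e+01]), 'qvel': array([ 4.41427654e-02, -5.08880665e-02, -2.31096628e-02, -9.70851728e-05,
        9.59685885e-02, -1.07541682e-01]), 'joint_efforts': array([-1.96586407e-03, -4.48464632e+01, -2.31280553e+01, -2.60048109e-04,
        4.73588356e-03, -1.40369926e-05]), 'position': array([ 0.21755288, -0.50481722,  0.23070476]), 'tool_rot': array([[ 9.18408366e-01,  3.95633677e-01, -2.60014440e-04],
       [ 3.95633613e-01, -9.18407250e-01,  1.47197000e-03],
       [ 3.43561757e-04, -1.45474002e-03, -9.99998883e-01]]), 'ft_force': array([ 0.50760859, -0.34166895,  0.5674795 ]), 'wrist_torque': array([ 0.01346818,  0.04209887, -0.01444866]), 'grip_width': 0.08563204410006912}
scene {'fovy': 51.307189662608664, 'cx': 323.0742760528774, 'cy': 194.32266883412544, 'extrinsics': array([[ 0.11906249,  0.99286345,  0.00680404, -0.00174906],
       [-0.84807745,  0.09813163,  0.52070608,  0.44118994],
       [ 0.51632235, -0.06776691,  0.8537089 , -1.39300835],
[... 155 characters left out ...]
sics': array([[ 0.02212576, -0.99975425, -0.00137857, -0.07456897],
       [ 0.99700202,  0.02196254,  0.07419316, -0.5717829 ],
       [-0.07414464, -0.00301602,  0.99724294, -1.08053199],
       [ 0.        ,  0.        ,  0.        ,  1.        ]])}
wrist {'fovy': 58.800767013175026, 'cx': 318.3631726377987, 'cy': 192.58055352400197, 'tool_from_camera': array([[-1.66310700e-04,  9.58989848e-01,  2.83440372e-01,
         7.17183957e-02],
       [ 9.99999953e-01,  8.67533229e-05,  2.93236759e-04,
        -1.48507093e-04],
       [ 2.56621680e-04,  2.83440408e-01, -9.58989817e-01,
        -1.43360144e-01],
       [ 0.00000000e+00,  0.00000000e+00,  0.00000000e+00,
         1.00000000e+00]])}
```

View pics/scene0.png

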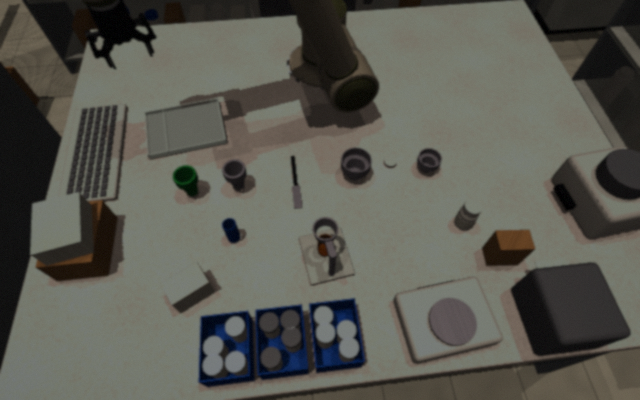

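View pics/top0.png

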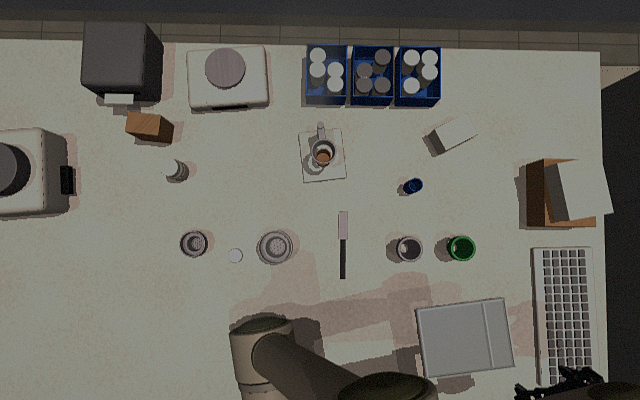

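View pics/wrist0.png

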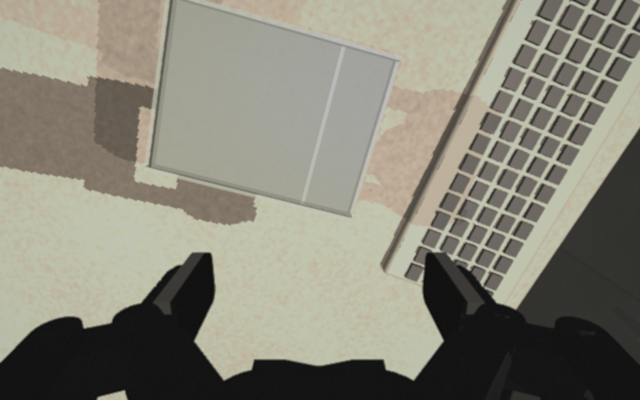

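The scene picture shows a grey funnel at (235,175), with the green look-alike left of it at (186,180). The large strainer is at (356,165), the small strainer at (429,160) and the stand at (327,245). In the top picture these are at (409,249), (461,248), (275,247), (194,243) and (323,153).

```bash
cat >> h.py <<'E'
def K(c):
    k=env.get_calibration(c); f=200/np.tan(np.radians(k['fovy']/2)); return f,k['cx'],k['cy'],k
def cam2world(c,s=None):
    f,cx,cy,k=K(c)
    if 'extrinsics' in k: return np.linalg.inv(k['extrinsics'])
    T=np.eye(4);T[:3,:3]=s['tool_rot'];T[:3,3]=s['position']
    return T@k['tool_from_camera']
def ray(c,p,s=None):
    f,cx,cy,k=K(c); r,u=p; M=cam2world(c,s)
    d=M[:3,:3]@np.array([(u-cx)/f,-(r-cy)/f,-1]); return M[:3,3],d
def onz(c,p,z,s=None):
    o,d=ray(c,p,s); return o+d*(z-o[2])/d[2]
def tri(rs):
    A=0;b=0
    for o,d in rs:
        d=d/np.linalg.norm(d);P=np.eye(3)-np.outer(d,d);A=A+P;b=b+P@o
    x=np.linalg.solve(A,b); return x,[np.linalg.norm(np.cross(x-o,d/np.linalg.norm(d))) for o,d in rs]
def proj(c,X,s=None):
    f,cx,cy,k=K(c); p=np.linalg.inv(cam2world(c,s))@np.append(X,1)
    return np.array([cy+f*p[1]/p[2]*1.0 if 0 else cy-f*p[1]/-p[2], cx+f*p[0]/-p[2]])
E
python3 - <<'E'
from h import *
np.set_printoptions(precision=4,suppress=True)
Z=dict(collar_top=.13,funnel_center=.042,strainer_center=.026,big_strainer_center=.034,bottle_a_center=.045,vial_center=.0375)
R={}
for c in ['scene','top']:
    env.get_image(c)
    for n,z in Z.items():
        for d in env.tip_of(c,n)[:3]:
            print(c,n,round(d['conf'],2),np.round(d['point'],1),onz(c,d['point'],z)); R.setdefault(n,{}).setdefault(c,d['point'])
for n in R:
    if len(R[n])==2: print(n,tri([ray(c,p) for c,p in R[n].items()]))
E
```

```text
scene collar_top 0.77 [225.9 323.4] [ 0.6739 -0.0792  0.13  ]
scene funnel_center 0.73 [181.2 187.4] [ 0.4577 -0.412   0.042 ]
scene funnel_center 0.65 [177.  237.9] [ 0.4596 -0.2804  0.042 ]
scene big_strainer_center 0.82 [165.2 354.7] [0.4516 0.034  0.034 ]
scene bottle_a_center 0.71 [213.  470.7] [0.6377 0.2983 0.045 ]
scene vial_center 0.91 [230.5 230.1] [ 0.6132 -0.3023  0.0375]
top collar_top 0.89 [153.9 320.7] [ 0.673  -0.0696  0.13  ]
top funnel_center 0.77 [247.7 459. ] [ 0.4643 -0.4136  0.042 ]
top funnel_center 0.7 [249.4 407. ] [ 0.4574 -0.2863  0.042 ]
top strainer_center 0.77 [240.  192.7] [0.4683 0.2441 0.026 ]
top bottle_a_center 0.78 [167.3 175.5] [0.6471 0.2891 0.045 ]
top vial_center 0.77 [184.  414.4] [ 0.6194 -0.3045  0.0375]
collar_top (array([ 0.673 , -0.0743,  0.1272]), [np.float64(0.004733347883760872), np.float64(0.00473334788376085)])
funnel_center (array([ 0.4646, -0.4097,  0.0521]), [np.float64(0.000632006178814105), np.float64(0.0006320061788141881)])
bottle_a_center (array([0.6456, 0.2871, 0.0612]), [np.float64(0.0032696678436274023), np.float64(0.0032696678436274404)])
vial_center (array([ 0.6182, -0.3014,  0.0475]), [np.float64(0.000915429592033566), np.float64(0.0009154295920334278)])
```

Emit:
move_arm(moves=[[40,-14,0,0],[80,-28,0,0],[120,-42,0,0],[160,-56,0,0],[200,-70,0,0],[240,-84,10,0],[275,-96,20,0],[300,-105,30,0],[309,-107,31,0],[309,-107,31,0],[309,-107,31,0]], grip=0, grip_force=40)

```text
time_s: 1.95
position: [0.4587, -0.2854, 0.2008]
tool_rot: [[0.919, 0.395, 0.0], [0.395, -0.919, -0.001], [-0.0, 0.001, -1.0]]
ft_force: [0.1, 0.4, -0.5]
grip_width: 0.0852
```

Run:
```python
from h import *
np.set_printoptions(precision=4,suppress=True)
s=env.observe(); im=env.get_image('wrist'); save(im,'w1'); print(s['position'],s['time_s'],s['ft_force'])
for d in env.tip_of('wrist','funnel_center'): print(d['conf'],d['point'],onz('wrist',d['point'],.042,s))
for d in env.silhouettes('wrist','funnel_center'):
    r=d['region']; ys,xs=np.nonzero(r); print(d['conf'],xs.min(),xs.max(),ys.min(),ys.max(),d['point'])
```

```text
[ 0.4587 -0.2854  0.2008] 1.95 [ 0.1349  0.3563 -0.4679]
0.95 [215.9, 446.0] [ 0.4679 -0.4071  0.042 ]
0.68 [176.3, 320.0] [ 0.4567 -0.2877  0.042 ]
0.78 418 501 194 272 [228.7, 460.3]
0.73 280 357 144 223 [187.0, 319.7]
```

View pics/w1.png

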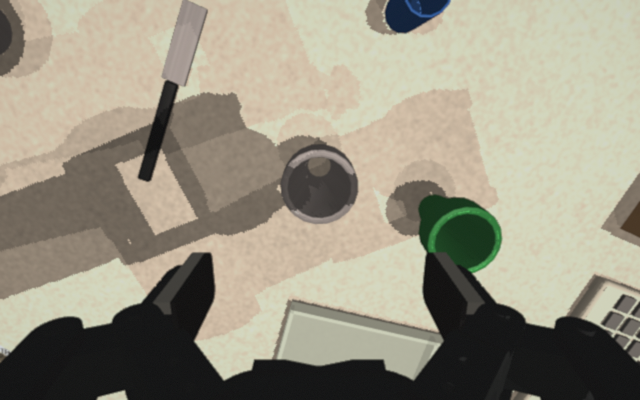

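```bash
cat >> h.py <<'E'
def circ(c,X,r,s=None,n=90):
    return np.array([proj(c,np.array(X)+[r*np.cos(a),r*np.sin(a),0],s)[::-1] for a in np.linspace(0,2*np.pi,n)])
def overlay(im,c,L,s,name,crop=None,k=1):
    im=im[:,:,::-1].copy(); x0,y0,x1,y1=crop or (0,0,640,400)
    im=cv2.resize(im[y0:y1,x0:x1],None,fx=k,fy=k,interpolation=cv2.INTER_CUBIC)
    for X,r,col in L:
        p=((circ(c,X,r,s)-[x0,y0]+.5)*k-.5); cv2.polylines(im,[np.round(p*8).astype(int)],False,col,1,cv2.LINE_AA,3)
    cv2.imwrite(f'pics/{name}.png',im)
E
python3 - <<'E'
from h import *
np.set_printoptions(precision=4,suppress=True)
s=env.observe(); im=env.get_image('wrist')
c=onz('wrist',[184,318.7],.084,s); print(c)
overlay(im,'wrist',[(c,.03,(0,0,255)),(c,.024,(0,255,255)),([c[0],c[1],0],.015,(0,255,0))],s,'w1o',(240,110,520,290),3-.2)
E
```

```text
[ 0.46   -0.2851  0.084 ]
```

View pics/w1o.png

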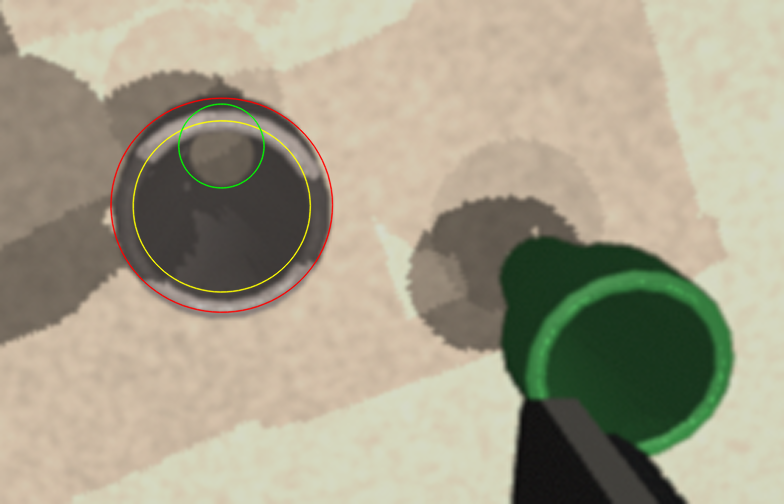

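Emit:
move_arm(moves=[[40,-16,-20,0],[80,-31,-46,0],[120,-47,-46,0],[160,-63,-46,0],[200,-78,-46,0],[240,-94,-46,0],[270,-106,-46,0],[280,-110,-46,0],[280,-110,-46,0],[280,-110,-46,0]])

```text
time_s: 3.15
position: [0.672, -0.074, 0.2464]
tool_rot: [[0.919, 0.395, -0.0], [0.395, -0.919, -0.0], [-0.0, 0.0, -1.0]]
ft_force: [-0.4, 0.0, -0.7]
grip_width: 0.0857
```

Run:
```python
from h import *
np.set_printoptions(precision=4,suppress=True)
s=env.observe(); im=env.get_image('wrist'); save(im,'w2'); print(s['position'],s['time_s'],s['ft_force'])
p=[d for d in env.tip_of('wrist','collar_top')]
for d in p: print(d['conf'],d['point'],onz('wrist',d['point'],.13,s))
c=onz('wrist',p[0]['point'],.13,s)
overlay(im,'wrist',[(c,.0295,(0,0,255)),(c,.0255,(0,255,255)),(c-[0,0,.03],.021,(0,255,0))],s,'w2o',(220,80,420,280),3)
```

```text
[ 0.672  -0.074   0.2464] 3.15 [-0.4386  0.0153 -0.6522]
0.7 [179.8, 323.9] [ 0.6782 -0.0757  0.13  ]
0.55 [389.0, 409.8] [ 0.5284 -0.2263  0.13  ]
```

View pics/w2o.png

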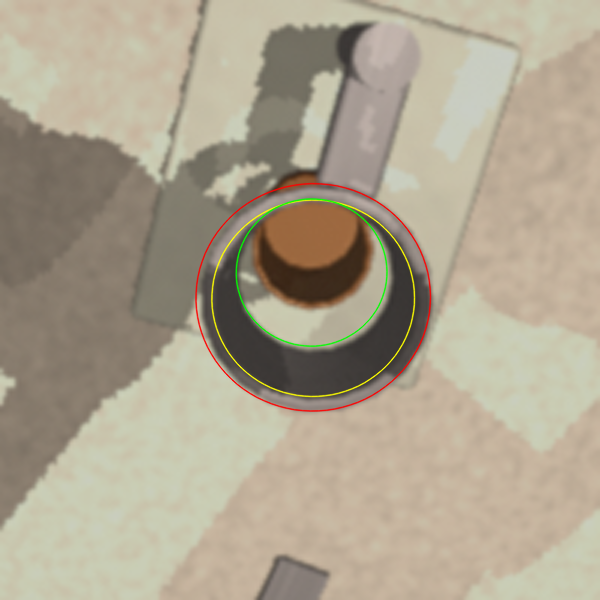

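View pics/w2.png

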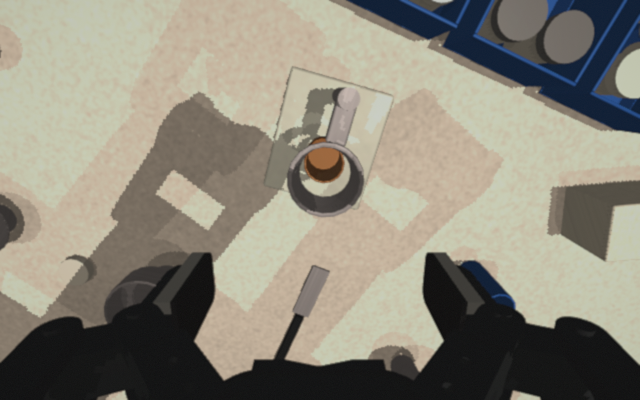

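```bash
cat >> h.py <<'E'
def fitc(im,c,X0,radii,s,span=.006,rs=(1.,)):
    g=cv2.GaussianBlur(im.astype(np.float32),(0,0),.8)
    gx=cv2.Sobel(g,cv2.CV_32F,1,0)/8; gy=cv2.Sobel(g,cv2.CV_32F,0,1)/8
    f,cx,cy,k=K(c); Mi=np.linalg.inv(cam2world(c,s)); a=np.linspace(0,2*np.pi,120,endpoint=False)
    def P(x,y,z,r):
        W=np.stack([x+r*np.cos(a),y+r*np.sin(a),0*a+z,1+0*a]); p=Mi@W
        return cx+f*p[0]/-p[2], cy-f*p[1]/-p[2]
    def score(x,y,k=1):
        t=0
        for r in radii:
            u,v=P(x,y,X0[2],r*k); u2,v2=P(x,y,X0[2],r*k+.001); nx,ny=u2-u,v2-v; n=np.hypot(nx,ny)
            m=[cv2.remap(G,u.astype(np.float32)[None],v.astype(np.float32)[None],cv2.INTER_LINEAR)[0] for G in (gx,gy)]
            t+=np.minimum(np.abs((m[0]*nx[:,None]+m[1]*ny[:,None])/n[:,None]).max(1),12).mean()
        return t
    best=None
    for step,sp in ((.001,span),(.00025,.001)):
        c0=X0[:2] if best is None else best[1:3]
        L=[(score(x,y,k),x,y,k) for k in rs for x in np.arange(c0[0]-sp,c0[0]+sp+1e-9,step) for y in np.arange(c0[1]-sp,c0[1]+sp+1e-9,step)]
        best=max(L)
    return best
E
python3 - <<'E'
from h import *
np.set_printoptions(precision=4,suppress=True)
R=np.array([[.9187,.395,0],[.395,-.9187,0],[0,0,-1]])
def st(p): return dict(position=np.array(p),tool_rot=R)
rs=(.94,.96,.98,1,1.02)
i1=cv2.imread('pics/w1.png')[:,:,::-1].copy();s1=st([.4587,-.2854,.2008])
i2=cv2.imread('pics/w2.png')[:,:,::-1].copy();s2=st([.672,-.074,.2464])
for rad in ([.03],[.024],[.03,.024]): print('F',rad,fitc(i1,'wrist',[.459,-.2855,.084],rad,s1,rs=rs))
for rad in ([.0295],[.0255],[.0295,.0255]): print('C',rad,fitc(i2,'wrist',[.678,-.0757,.13],rad,s2,rs=rs))
b=fitc(i1,'wrist',[.459,-.2855,.084],[.03,.024],s1);c=[b[1],b[2],.084];print(b)
overlay(i1,'wrist',[(c,.03,(0,0,255)),(c,.024,(0,255,255))],s1,'f1',(255,120,385,250),3)
b=fitc(i2,'wrist',[.678,-.0757,.13],[.0295,.0255],s2);c=[b[1],b[2],.13];print(b)
overlay(i2,'wrist',[(c,.0295,(0,0,255)),(c,.0255,(0,255,255))],s2,'f2',(255,120,385,250),3)
cv2.imwrite('pics/f12.png',np.hstack([cv2.imread('pics/f1.png'),cv2.imread('pics/f2.png')]))
E
```

```text
F [0.03] (np.float64(11.735801931331826), np.float64(0.45774999999999993), np.float64(-0.28600000000000003), 0.98)
F [0.024] (np.float64(10.02683223406204), np.float64(0.45774999999999993), np.float64(-0.28600000000000003), 1)
F [0.03, 0.024] (np.float64(21.674534216800794), np.float64(0.45749999999999996), np.float64(-0.2862500000000001), 1)
C [0.0295] (np.float64(11.58201094082788), np.float64(0.6759999999999999), np.float64(-0.0777), 0.94)
C [0.0255] (np.float64(10.578314627694544), np.float64(0.6782499999999999), np.float64(-0.0782), 1.02)
C [0.0295, 0.0255] (np.float64(21.442691515670784), np.float64(0.6775), np.float64(-0.0772), 1)
(np.float64(21.674534216800794), np.float64(0.45749999999999996), np.float64(-0.2862500000000001), 1.0)
(np.float64(21.442691515670784), np.float64(0.6775), np.float64(-0.0772), 1.0)
```

View pics/f12.png

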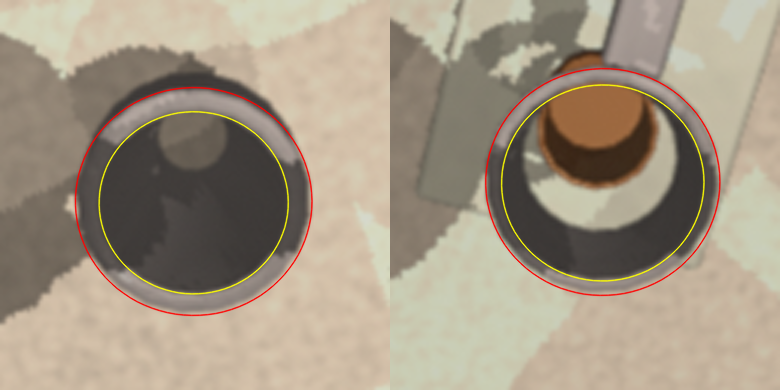

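Emit:
move_arm(moves=[[-40,16,0,0],[-80,31,0,0],[-120,47,0,0],[-160,63,20,0],[-200,78,40,0],[-240,94,60,0],[-270,106,80,0],[-281,110,96,0],[-281,110,96,0],[-281,110,96,0]])

```text
time_s: 4.25
position: [0.458, -0.2853, 0.1511]
tool_rot: [[0.919, 0.395, 0.001], [0.395, -0.919, -0.0], [0.0, 0.001, -1.0]]
ft_force: [0.6, 1.3, 1.2]
grip_width: 0.0854
```

```bash
cat >> h.py <<'E'
def shift(X):
    s=env.observe(); return (s['tool_rot'].T@(np.array(X)-s['position']))*1000
E
python3 - <<'E'
from h import *
np.set_printoptions(precision=4,suppress=True)
s=env.observe(); im=env.get_image('wrist'); save(im,'w3'); print(s['position'],s['time_s'],s['ft_force'])
b=fitc(im,'wrist',[.4575,-.28625,.084],[.03,.024],s);print(b)
print(shift([b[1],b[2],.055]))
E
```

```text
[ 0.458  -0.2853  0.1511] 4.25 [0.6276 1.2681 1.1769]
(np.float64(20.232680936042854), np.float64(0.4577499999999999), np.float64(-0.2862500000000001), 1.0)
[-1.2838  0.6158 96.4444]
```

View pics/w3.png

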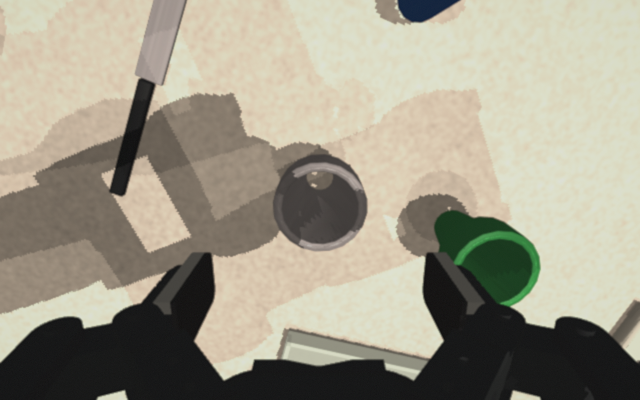

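Emit:
move_arm(moves=[[-1,1,20,0],[-1,1,40,0],[-1,1,60,0],[-1,1,75,0],[-1,1,88,0],[-1,1,96,0],[-1,1,96,0],[-1,1,96,0]])

```text
time_s: 5.1
position: [0.4582, -0.2863, 0.0551]
tool_rot: [[0.918, 0.396, 0.001], [0.396, -0.918, -0.001], [0.0, 0.001, -1.0]]
ft_force: [0.9, -0.6, 0.5]
grip_width: 0.0854
```

Emit:
move_arm(moves=[[0,0,0,0],[0,0,0,0],[0,0,0,0],[0,0,0,0],[0,0,0,0],[0,0,0,0],[0,0,0,0],[0,0,0,0],[0,0,0,0],[0,0,0,0]], grip=0.6, grip_force=40)

```text
time_s: 6.1
position: [0.4579, -0.2864, 0.0554]
tool_rot: [[0.918, 0.396, 0.001], [0.396, -0.918, -0.001], [0.001, 0.001, -1.0]]
ft_force: [-0.2, 1.3, 7.3]
grip_width: 0.0589
```

Run:
```python
from h import *
np.set_printoptions(precision=4,suppress=True)
s=env.observe(); print(s['position'],s['ft_force'],s['grip_width']); save(env.get_image('wrist'),'w4'); save(env.get_image('scene')[100:260,120:420],'s4')
```

```text
[ 0.4579 -0.2864  0.0554] [-0.2156  1.2774  7.2574] 0.05893786557915735
```

View pics/w4.png

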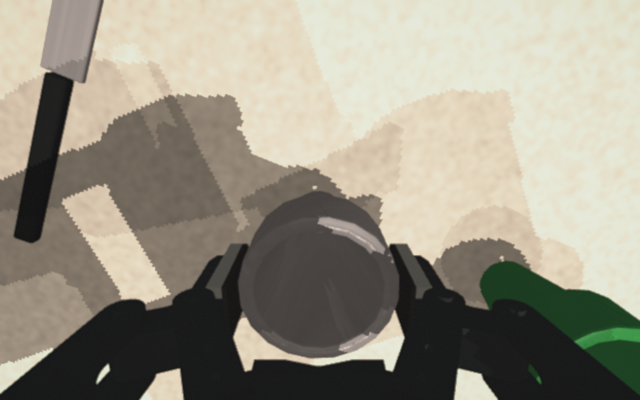

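View pics/s4.png

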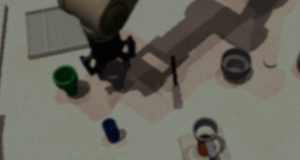

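Emit:
move_arm(moves=[[0,0,-3,0],[0,0,-10,0],[0,0,-25,0],[0,0,-50,0],[0,0,-80,0],[0,0,-110,0],[0,0,-140,0],[0,0,-160,0],[0,0,-170,0],[0,0,-170,0],[0,0,-170,0],[0,0,-170,0]])

```text
time_s: 7.4
position: [0.4573, -0.286, 0.2231]
tool_rot: [[0.918, 0.396, -0.002], [0.396, -0.918, 0.002], [-0.001, -0.002, -1.0]]
ft_force: [0.2, -0.3, -2.2]
grip_width: 0.0592
```

Run:
```python
from h import *
np.set_printoptions(precision=4,suppress=True)
s=env.observe(); print(s['position'],s['ft_force'],s['grip_width']);im=env.get_image('wrist'); save(im,'w5'); save(env.get_image('scene')[60:260,120:420],'s5')
z=s['position'][2]+.0286
for k in (.0,):
  b=fitc(im,'wrist',[.4575,-.2863,z],[.03,.024],s,rs=(.96,.98,1,1.02,1.04));print(b)
  c=[b[1],b[2],z]
  overlay(im,'wrist',[(c,.03,(0,0,255)),(c,.024,(0,255,255))],s,'w5o',(200,150,440,380),2.5)
```

```text
[ 0.4573 -0.286   0.2231] [ 0.1549 -0.2973 -2.19  ] 0.05920927019334299
(np.float64(14.296799134699107), np.float64(0.45699999999999996), np.float64(-0.28580000000000017), 1)
```

View pics/w5o.png

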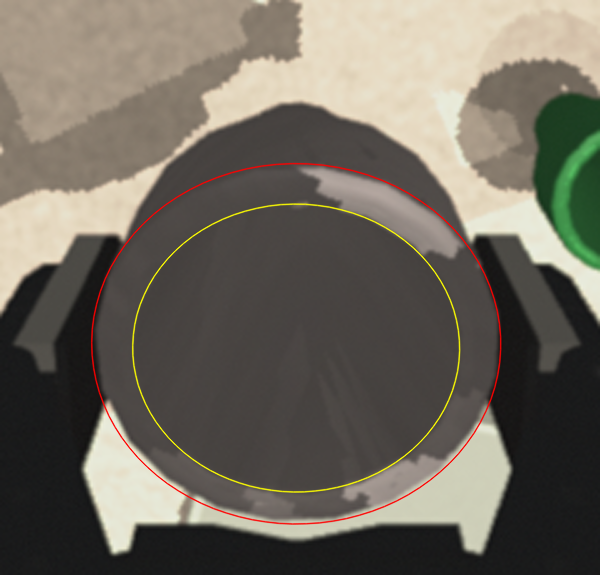

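View pics/s5.png

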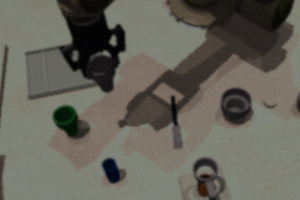

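Emit:
move_arm(moves=[[10,-4,0,0],[30,-11,0,0],[60,-22,0,0],[90,-33,0,0],[120,-44,0,0],[150,-55,0,0],[180,-66,0,0],[210,-77,0,0],[240,-88,0,0],[262,-96,0,0],[277,-101,0,0],[285,-104,0,0],[285,-104,0,0],[285,-104,0,0],[285,-104,0,0]])

```text
time_s: 9.0
position: [0.6778, -0.0786, 0.2245]
tool_rot: [[0.919, 0.395, -0.0], [0.395, -0.919, -0.0], [-0.0, 0.0, -1.0]]
ft_force: [-0.3, -0.1, -2.6]
grip_width: 0.0593
```

Run:
```python
from h import *
np.set_printoptions(precision=4,suppress=True)
s=env.observe(); print(s['position'],s['tool_rot'],s['ft_force'],s['grip_width'],s['time_s']);im=env.get_image('wrist'); save(im,'w6'); sc=env.get_image('scene');save(cv2.resize(sc[150:320,240:440],None,fx=3,fy=3),'s6')
print(shift([.6778,-.077,.185]))
```

```text
[ 0.6778 -0.0786  0.2245] [[ 0.9187  0.3949 -0.0001]
 [ 0.3949 -0.9187 -0.0001]
 [-0.0001  0.0001 -1.    ]] [-0.3117 -0.0874 -2.5762] 0.059310814553172865 9.0
[ 0.5962 -1.5014 39.5772]
```

View pics/w6.png

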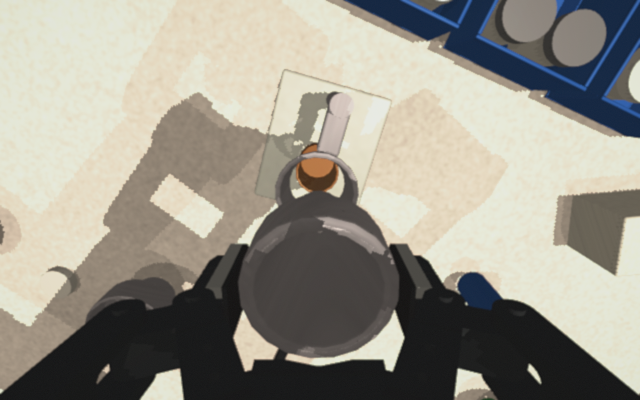

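View pics/s6.png

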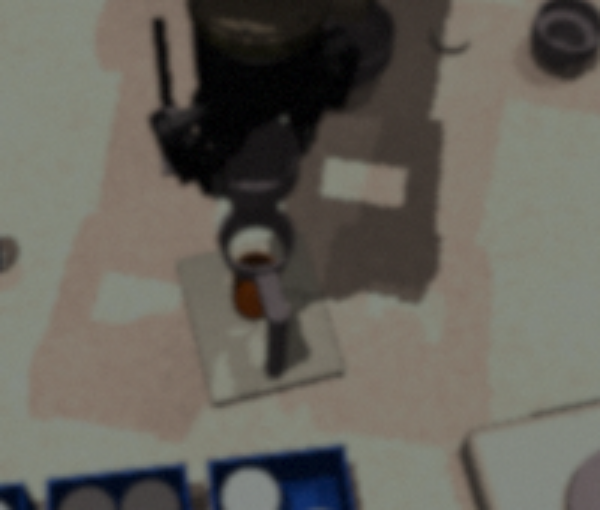

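Emit:
move_arm(moves=[[0.5,-1.5,10,0],[0.5,-1.5,25,0],[0.5,-1.5,40,0],[0.5,-1.5,52,0],[0.5,-1.5,62,0],[0.5,-1.5,70,0],[0.5,-1.5,70,0],[0.5,-1.5,70,0],[0.5,-1.5,70,0]])

```text
time_s: 10.0
position: [0.6784, -0.0765, 0.1551]
tool_rot: [[0.918, 0.396, 0.001], [0.396, -0.918, -0.0], [0.001, 0.001, -1.0]]
ft_force: [0.3, -0.3, -1.1]
grip_width: 0.0591
```

Run:
```python
from h import *
np.set_printoptions(precision=4,suppress=True)
s=env.observe(); print(s['position'],s['ft_force'],s['wrist_torque'],s['grip_width'],s['time_s']);im=env.get_image('wrist'); save(im,'w7')
print(shift([.6778,-.077,.1293]))
```

```text
[ 0.6784 -0.0765  0.1551] [ 0.3114 -0.2717 -1.1296] [0.0116 0.0155 0.0109] 0.05911131331066304 10.0
[-0.7038  0.2184 25.7468]
```

View pics/w7.png

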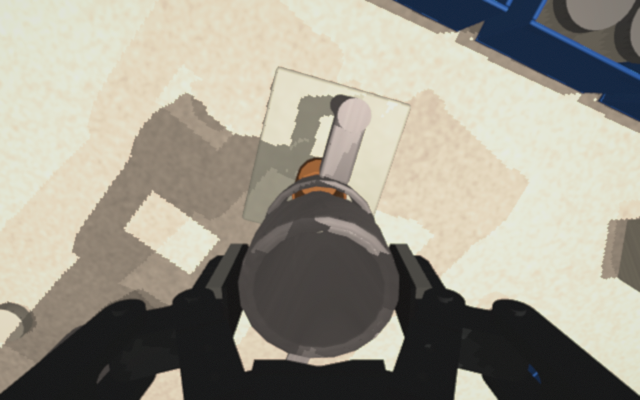

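Emit:
move_arm(moves=[[0,0,4,0],[0,0,8,0],[0,0,12,0],[0,0,15,0],[0,0,18,0],[0,0,20,0],[0,0,22,0],[0,0,22,0],[0,0,22,0]])

```text
time_s: 10.95
position: [0.6781, -0.0764, 0.1324]
tool_rot: [[0.918, 0.396, 0.0], [0.396, -0.918, -0.0], [0.0, 0.0, -1.0]]
ft_force: [0.0, 0.1, -0.8]
grip_width: 0.0591
```

Run:
```python
from h import *
np.set_printoptions(precision=4,suppress=True)
s=env.observe(); print(s['position'],s['ft_force'],s['wrist_torque'],s['grip_width'],s['time_s']);im=env.get_image('wrist'); save(im[130:400,180:460],'w8')
```

```text
[ 0.6781 -0.0764  0.1324] [ 0.0304  0.1026 -0.838 ] [-0.0076  0.0191 -0.053 ] 0.059146067475950075 10.95
```

View pics/w8.png

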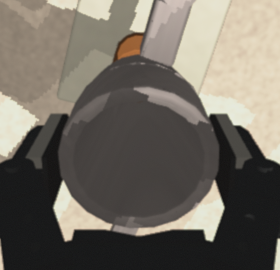

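Emit:
move_arm(moves=[[0,0,1,0],[0,0,2,0],[0,0,2.5,0],[0,0,2.5,0],[0,0,2.5,0]])

```text
time_s: 11.5
position: [0.6781, -0.0764, 0.1298]
tool_rot: [[0.918, 0.396, 0.0], [0.396, -0.918, 0.0], [0.0, -0.0, -1.0]]
ft_force: [0.3, -0.1, -2.5]
grip_width: 0.0591
```

Emit:
move_arm(moves=[[0,0,0.5,0],[0,0,1,0],[0,0,1,0],[0,0,1,0]])

```text
time_s: 11.9
position: [0.6782, -0.0765, 0.1295]
tool_rot: [[0.918, 0.396, 0.001], [0.396, -0.918, -0.0], [0.001, 0.001, -1.0]]
ft_force: [-1.5, 1.1, 6.7]
grip_width: 0.0591
```

Emit:
move_arm(moves=[[0,0,0,0],[0,0,0,0],[0,0,0,0],[0,0,0,0],[0,0,0,0],[0,0,0,0],[0,0,0,0],[0,0,0,0]], grip=0)

```text
time_s: 12.7
position: [0.6781, -0.0764, 0.1288]
tool_rot: [[0.918, 0.396, 0.0], [0.396, -0.918, 0.0], [0.0, -0.0, -1.0]]
ft_force: [-0.1, -0.3, 1.0]
grip_width: 0.0858
```

Run:
```python
from h import *
np.set_printoptions(precision=4,suppress=True)
s=env.observe(); print(s['position'],s['ft_force'],s['wrist_torque'],s['grip_width'],s['time_s']);im=env.get_image('wrist'); save(im,'w9')
z=.158
b=fitc(im,'wrist',[.678,-.0765,z],[.03,.024],s);print(b);c=[b[1],b[2],z]
overlay(im,'wrist',[(c,.03,(0,0,255)),(c,.024,(0,255,255))],s,'w9o')
```

```text
[ 0.6781 -0.0764  0.1288] [-0.1158 -0.3024  0.976 ] [ 0.0107  0.0331 -0.0577] 0.08584287364650925 12.7
(np.float64(14.280941830302169), np.float64(0.67775), np.float64(-0.07625), 1.0)
```

View pics/w9o.png

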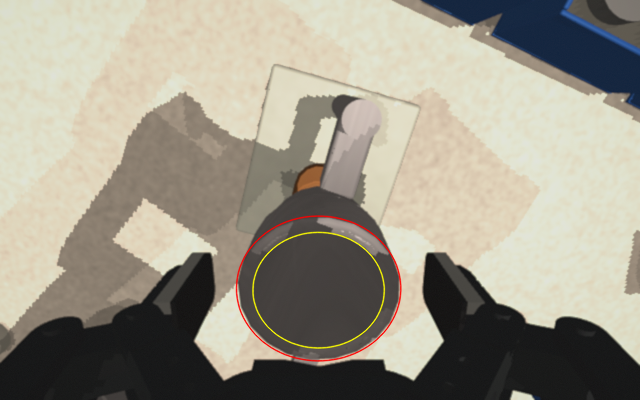

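Fingers are open and the funnel stands in the collar. Next I lift off and measure it from above.

Emit:
move_arm(moves=[[0,0,-5,0],[0,0,-15,0],[0,0,-35,0],[0,0,-65,0],[0,0,-100,0],[0,0,-135,0],[0,0,-146,0],[0,0,-146,0],[0,0,-146,0]])

```text
time_s: 13.65
position: [0.6778, -0.0764, 0.2735]
tool_rot: [[0.918, 0.396, -0.002], [0.396, -0.918, 0.001], [-0.002, -0.001, -1.0]]
ft_force: [0.4, 0.2, -0.9]
grip_width: 0.0857
```

Run:
```python
from h import *
np.set_printoptions(precision=4,suppress=True)
s=env.observe(); print(s['position'],s['ft_force'],s['grip_width'],s['time_s']);im=env.get_image('wrist'); save(im,'w10')
z=.158
b=fitc(im,'wrist',[.678,-.0765,z],[.03,.024],s,rs=(.97,.98,.99,1,1.01,1.02,1.03));print(b);c=[b[1],b[2],z]
print(fitc(im,'wrist',[.678,-.0765,z],[.03,.024],s))
overlay(im,'wrist',[(c,.03,(0,0,255)),(c,.024,(0,255,255))],s,'w10o',(220,80,420,280),3)
sc=env.get_image('scene');overlay(sc,'scene',[(c,.03,(0,0,255)),([c[0],c[1],.13],.0295,(0,255,255))],s,'s10',(270,180,390,290),5)
tp=env.get_image('top');save(tp,'t10')
for z in (.158,): print('top',fitc(tp,'top',c,[.03,.024],None))
```

```text
[ 0.6778 -0.0764  0.2735] [ 0.3642  0.2187 -0.8608] 0.08568885944091831 13.65
(np.float64(21.942956378130404), np.float64(0.67775), np.float64(-0.0765), 1)
(np.float64(21.942956378130404), np.float64(0.67775), np.float64(-0.0765), 1.0)
top (np.float64(16.708796391696254), np.float64(0.6717499999999998), np.float64(-0.0715), 1.0)
```

View pics/w10o.png

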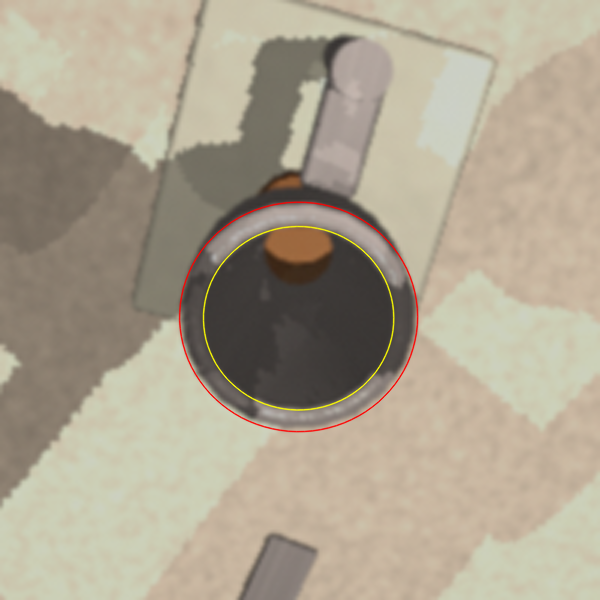

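View pics/s10.png

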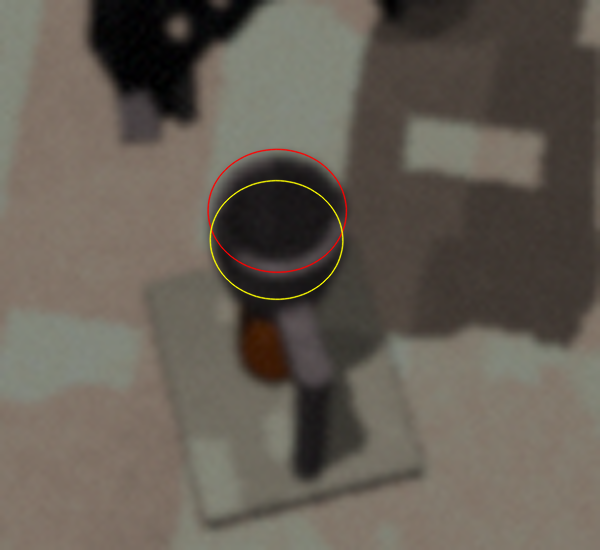

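Emit:
move_arm(moves=[[-8,-42,0,0],[-15,-84,0,0],[-23,-126,5,0],[-30,-168,15,0],[-38,-210,30,0],[-45,-252,45,0],[-53,-294,60,0],[-60,-334,80,0],[-66,-366,95,0],[-67,-374,105,0],[-67,-374,105,0],[-67,-374,105,0]])

```text
time_s: 15.0
position: [0.4693, 0.2399, 0.1699]
tool_rot: [[0.919, 0.395, 0.0], [0.395, -0.919, -0.0], [0.0, 0.0, -1.0]]
ft_force: [0.5, -0.1, 0.3]
grip_width: 0.0853
```

Run:
```python
from h import *
np.set_printoptions(precision=4,suppress=True)
s=env.observe(); im=env.get_image('wrist'); save(im,'w11'); print(s['position'],s['tool_rot'][0],s['time_s'])
p=env.tip_of('wrist','strainer_center')
for d in p: print(d['conf'],d['point'],onz('wrist',d['point'],.026,s))
```

```text
[0.4693 0.2399 0.1699] [0.9186 0.3952 0.0003] 15.0
0.59 [188.6, 314.2] [0.459  0.2395 0.026 ]
```

View pics/w11.png

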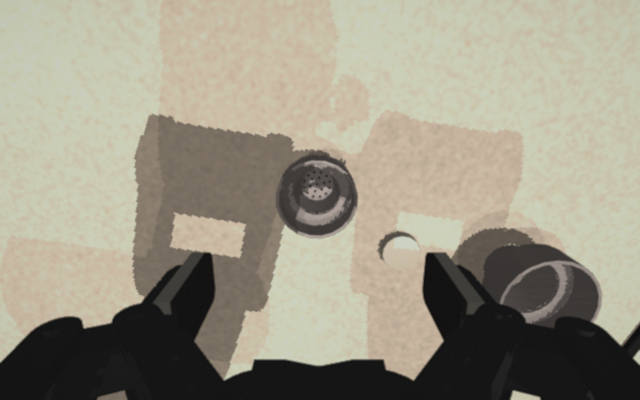

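Run:
```python
from h import *
np.set_printoptions(precision=4,suppress=True)
s=env.observe(); im=env.get_image('wrist')
z=.052
b=fitc(im,'wrist',[.462,.240,z],[.032,.029],s,span=.01,rs=(.97,.98,.99,1,1.01,1.02,1.03));print(b)
b=fitc(im,'wrist',[.462,.240,z],[.032,.029],s,span=.01);print(b);c=[b[1],b[2],z]
overlay(im,'wrist',[(c,.032,(0,0,255)),(c,.029,(0,255,255))],s,'w11o',(220,90,420,290),3)
print(shift([b[1],b[2],.026]))
print('lid',s['tool_rot'].T@(onz('wrist',[247,402],.005,s)-c), s['tool_rot'].T@(onz('wrist',[247,415],.005,s)-c))
print('big',s['tool_rot'].T@(onz('wrist',[300,503],.068,s)-c))
```

```text
(np.float64(20.59984804516377), np.float64(0.4579999999999999), np.float64(0.23675), 1.01)
(np.float64(20.36974750172154), np.float64(0.4579999999999999), np.float64(0.23675), 1.0)
[-11.9554  -1.9395 144.3283]
lid [-0.0614  0.0812  0.047 ] [-0.0614  0.0935  0.047 ]
big [-0.0776  0.1481 -0.016 ]
```

View pics/w11o.png

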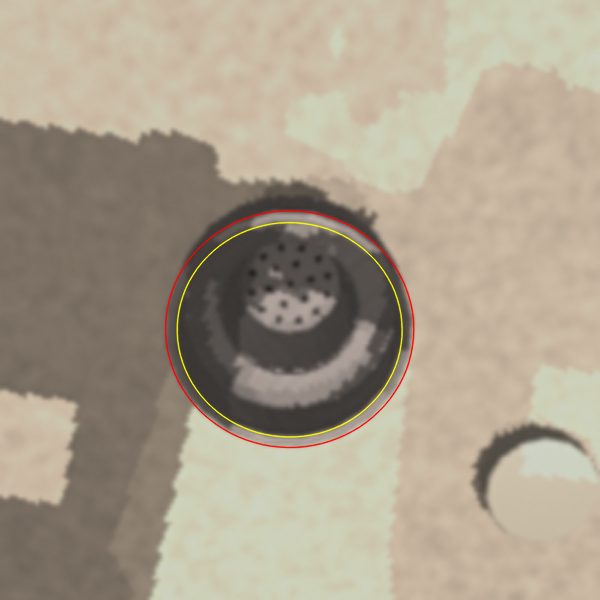

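Emit:
move_arm(moves=[[-6,-1,0,0],[-12,-2,15,0],[-12,-2,40,0],[-12,-2,65,0],[-12,-2,75,0],[-12,-2,75,0],[-12,-2,75,0]])

```text
time_s: 15.85
position: [0.4573, 0.2376, 0.0957]
tool_rot: [[0.918, 0.395, 0.001], [0.395, -0.918, 0.0], [0.001, 0.0, -1.0]]
ft_force: [-0.7, 0.0, 0.7]
grip_width: 0.0854
```

Run:
```python
from h import *
np.set_printoptions(precision=4,suppress=True)
s=env.observe(); im=env.get_image('wrist'); save(im,'w12'); print(s['position'],s['time_s'])
b=fitc(im,'wrist',[.458,.2368,.052],[.032,.029],s);print(b)
print(shift([b[1],b[2],.026]))
```

```text
[0.4573 0.2376 0.0957] 15.85
(np.float64(18.20442324340697), np.float64(0.45749999999999996), np.float64(0.2368), 1.0)
[-0.4033  0.8573 69.9763]
```

View pics/w12.png

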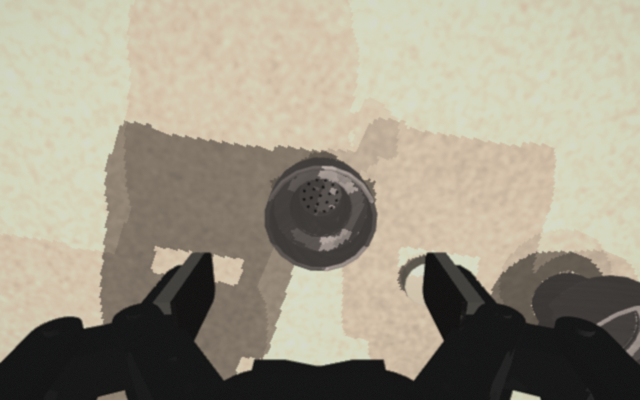

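Emit:
move_arm(moves=[[0,1,20,0],[0,1,40,0],[0,1,55,0],[0,1,65,0],[0,1,70,0],[0,1,70,0],[0,1,70,0]])

```text
time_s: 16.6
position: [0.4576, 0.2368, 0.0255]
tool_rot: [[0.918, 0.396, 0.001], [0.396, -0.918, 0.0], [0.001, 0.0, -1.0]]
ft_force: [-0.5, -1.1, 0.5]
grip_width: 0.0851
```

Emit:
move_arm(moves=[[0,0,0,0],[0,0,0,0],[0,0,0,0],[0,0,0,0],[0,0,0,0],[0,0,0,0],[0,0,0,0],[0,0,0,0],[0,0,0,0],[0,0,0,0]], grip=0.6, grip_force=30)

```text
time_s: 17.6
position: [0.4575, 0.2368, 0.0258]
tool_rot: [[0.918, 0.396, 0.001], [0.396, -0.918, 0.0], [0.001, 0.0, -1.0]]
ft_force: [-0.8, 0.3, 6.6]
grip_width: 0.0634
```

Emit:
move_arm(moves=[[0,0,-3,0],[0,0,-10,0],[0,0,-25,0],[0,0,-50,0],[0,0,-80,0],[0,0,-110,0],[0,0,-140,0],[0,0,-170,0],[0,0,-195,0],[0,0,-205,0],[0,0,-205,0],[0,0,-205,0]])

```text
time_s: 18.8
position: [0.4567, 0.2366, 0.2287]
tool_rot: [[0.918, 0.396, -0.002], [0.396, -0.918, -0.0], [-0.002, -0.0, -1.0]]
ft_force: [-0.1, -0.1, -0.9]
grip_width: 0.0637
```

Run:
```python
from h import *
np.set_printoptions(precision=4,suppress=True)
s=env.observe(); print(s['position'],s['ft_force'],s['grip_width']);im=env.get_image('wrist')
p=s['position'];z=p[2]+.0261
b=fitc(im,'wrist',[p[0],p[1],z],[.032,.029],s);print(b)
c=[b[1],b[2],z]
overlay(im,'wrist',[(c,.032,(0,0,255)),(c,.029,(0,255,255))],s,'w13o',(200,150,440,380),2.5)
print(shift([.6778-(b[1]-p[0]),-.0765-(b[2]-p[1]),.22]))
```

```text
[0.4567 0.2366 0.2287] [-0.1174 -0.1098 -0.8615] 0.06365817118190589
(np.float64(14.227759145271072), np.float64(0.45692258087740967), np.float64(0.23681329920684205), 1.0)
[ 79.0091 375.1502   8.0638]
```

View pics/w13o.png

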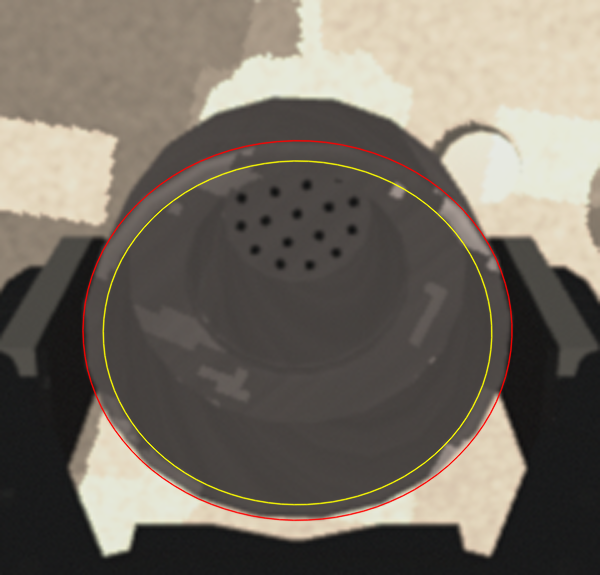

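Emit:
move_arm(moves=[[3,14,0,0],[9,42,0,0],[17,78,0,0],[25,118,0,0],[33,158,0,0],[42,198,0,0],[50,238,0,0],[58,278,0,0],[66,314,0,0],[72,344,0,0],[77,364,0,0],[79,375,0,0],[79,375,0,0],[79,375,0,0],[79,375,0,0]])

```text
time_s: 20.35
position: [0.6777, -0.0755, 0.2301]
tool_rot: [[0.918, 0.397, -0.0], [0.397, -0.918, 0.0], [0.0, -0.0, -1.0]]
ft_force: [-1.1, -0.4, -0.3]
grip_width: 0.0635
```

Run:
```python
from h import *
np.set_printoptions(precision=4,suppress=True)
s=env.observe(); print(s['position'],s['ft_force'],s['grip_width'],s['time_s']);im=env.get_image('wrist');save(im,'w14')
p=s['position'];z=p[2]+.0261
b=fitc(im,'wrist',[p[0],p[1],z],[.032,.029],s);print(b)
print(shift([.6777,-.0765,.1558]))
c=[.6777,-.0765,.158]
overlay(im,'wrist',[(c,.03,(0,0,255))],s,'w14o')
```

```text
[ 0.6777 -0.0755  0.2301] [-1.0891 -0.3729 -0.2999] 0.06350358871398533 20.35
(np.float64(17.0302223734658), np.float64(0.6779114314650583), np.float64(-0.07521818381795056), 1.0)
[-0.4157  0.9236 74.4098]
```

View pics/w14o.png

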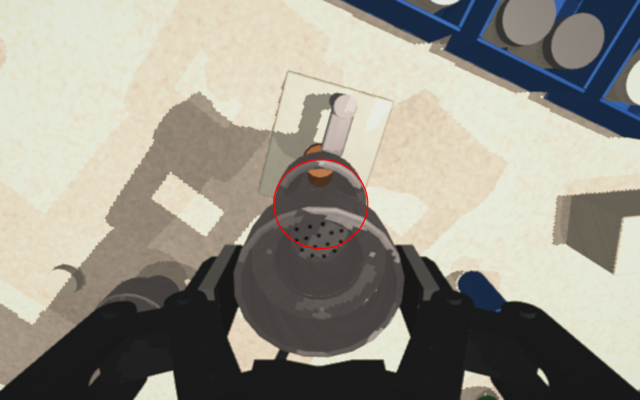

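Emit:
move_arm(moves=[[-0.5,1,10,0],[-0.5,1,22,0],[-0.5,1,32,0],[-0.5,1,40,0],[-0.5,1,40,0],[-0.5,1,40,0],[-0.5,1,40,0]])

```text
time_s: 21.1
position: [0.6782, -0.0776, 0.1904]
tool_rot: [[0.918, 0.396, 0.001], [0.396, -0.918, -0.0], [0.001, 0.001, -1.0]]
ft_force: [0.7, -0.5, -0.4]
grip_width: 0.0638
```

Run:
```python
from h import *
np.set_printoptions(precision=4,suppress=True)
s=env.observe(); print(s['position'],s['ft_force'],s['wrist_torque'],s['time_s'])
print(shift([.6777,-.0765,.1558]))
```

```text
[ 0.6782 -0.0776  0.1904] [ 0.6853 -0.4625 -0.3891] [ 0.0182 -0.0026 -0.0077] 21.1
[-0.0635 -1.2582 34.5659]
```

Emit:
move_arm(moves=[[0,-0.8,5,0],[0,-0.8,10,0],[0,-0.8,14,0],[0,-0.8,18,0],[0,-0.8,22,0],[0,-0.8,25,0],[0,-0.8,28,0],[0,-0.8,30,0],[0,-0.8,31,0],[0,-0.8,31,0],[0,-0.8,31,0]])

```text
time_s: 22.2
position: [0.6778, -0.0768, 0.159]
tool_rot: [[0.918, 0.396, 0.0], [0.396, -0.918, -0.0], [0.0, 0.0, -1.0]]
ft_force: [0.4, -1.0, -0.3]
grip_width: 0.0633
```

Run:
```python
from h import *
np.set_printoptions(precision=4,suppress=True)
s=env.observe(); print(s['position'],s['ft_force'],s['wrist_torque'],s['time_s']); save(env.get_image('wrist'),'w15')
print(shift([.6777,-.0765,.1558]))
```

```text
[ 0.6778 -0.0768  0.159 ] [ 0.4425 -0.9536 -0.2955] [-0.035   0.0168  0.0519] 22.2
[ 0.0639 -0.3109  3.2217]
```

View pics/w15.png

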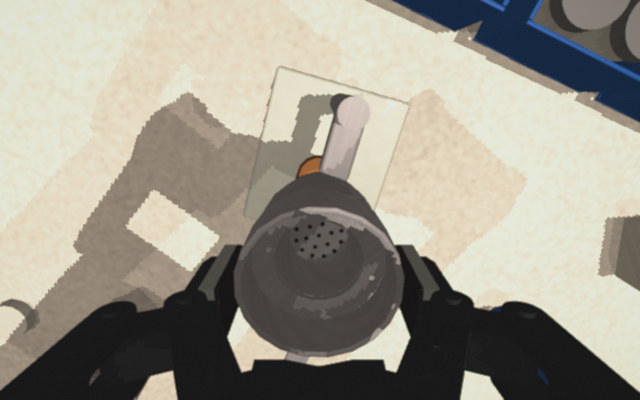

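Emit:
move_arm(moves=[[0,0,1,0],[0,0,2,0],[0,0,2.5,0],[0,0,2.5,0],[0,0,2.5,0]])

```text
time_s: 22.75
position: [0.6777, -0.0768, 0.1563]
tool_rot: [[0.918, 0.396, -0.0], [0.396, -0.918, 0.0], [-0.0, -0.0, -1.0]]
ft_force: [-0.1, 0.1, -0.8]
grip_width: 0.0634
```

Emit:
move_arm(moves=[[0,0,0.5,0],[0,0,1,0],[0,0,1,0],[0,0,1,0]])

```text
time_s: 23.15
position: [0.6778, -0.0768, 0.1559]
tool_rot: [[0.918, 0.396, 0.001], [0.396, -0.918, -0.0], [0.001, 0.0, -1.0]]
ft_force: [-1.9, -0.2, 5.5]
grip_width: 0.0636
```

Contact came at the expected height (TCP z 0.1559, about 6 N up). I'll release, then lift straight up.

Emit:
move_arm(moves=[[0,0,0,0],[0,0,0,0],[0,0,0,0],[0,0,0,0],[0,0,0,0],[0,0,0,0],[0,0,0,0],[0,0,0,0]], grip=0)

```text
time_s: 23.95
position: [0.6777, -0.0768, 0.1553]
tool_rot: [[0.918, 0.396, 0.0], [0.396, -0.918, -0.0], [0.0, 0.0, -1.0]]
ft_force: [0.9, 0.1, -0.6]
grip_width: 0.0853
```

Emit:
move_arm(moves=[[0,0,-5,0],[0,0,-15,0],[0,0,-35,0],[0,0,-65,0],[0,0,-100,0],[0,0,-135,0],[0,0,-144,0],[0,0,-144,0],[0,0,-144,0],[0,0,-144,0]])

```text
time_s: 24.95
position: [0.6774, -0.0767, 0.2975]
tool_rot: [[0.918, 0.396, -0.003], [0.396, -0.918, 0.001], [-0.002, -0.002, -1.0]]
ft_force: [0.8, -0.4, -0.5]
grip_width: 0.0854
```

Run:
```python
from h import *
np.set_printoptions(precision=4,suppress=True)
s=env.observe(); print(s['position'],s['ft_force'],s['grip_width'],s['time_s']);im=env.get_image('wrist')
z=.182
print(fitc(im,'wrist',[.678,-.0765,z],[.032,.029],s,rs=(.96,.97,.98,.99,1,1.01,1.02,1.03)))
b=fitc(im,'wrist',[.678,-.0765,z],[.032,.029],s);print(b);c=[b[1],b[2],z]
overlay(im,'wrist',[(c,.032,(0,0,255)),(c,.029,(0,255,255))],s,'w16o',(220,80,420,280),3)
sc=env.get_image('scene');save(sc,'s16');overlay(sc,'scene',[(c,.032,(0,0,255)),([c[0],c[1],.13],.0295,(0,255,255))],s,'s16o',(270,180,390,290),5)
save(env.get_image('top'),'t16')
```

```text
[ 0.6774 -0.0767  0.2975] [ 0.8122 -0.4466 -0.4675] 0.08535607557592476 24.95
(np.float64(20.903588915993218), np.float64(0.679), np.float64(-0.076), 1.03)
(np.float64(20.856360213089033), np.float64(0.67775), np.float64(-0.077), 1.0)
```

View pics/w16o.png

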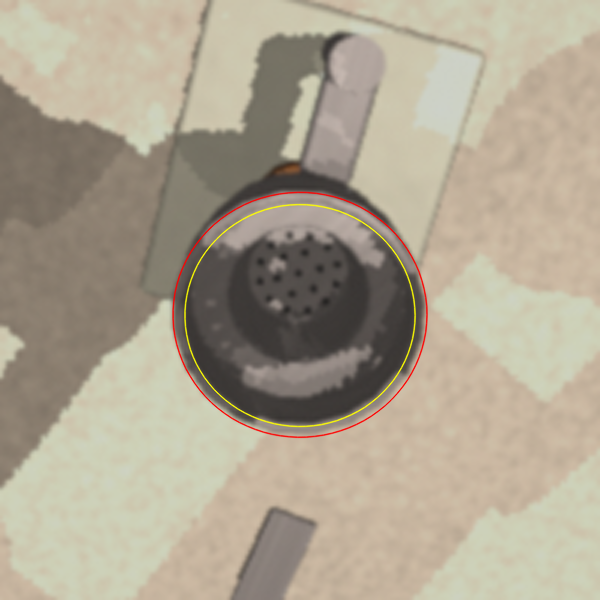

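View pics/s16o.png

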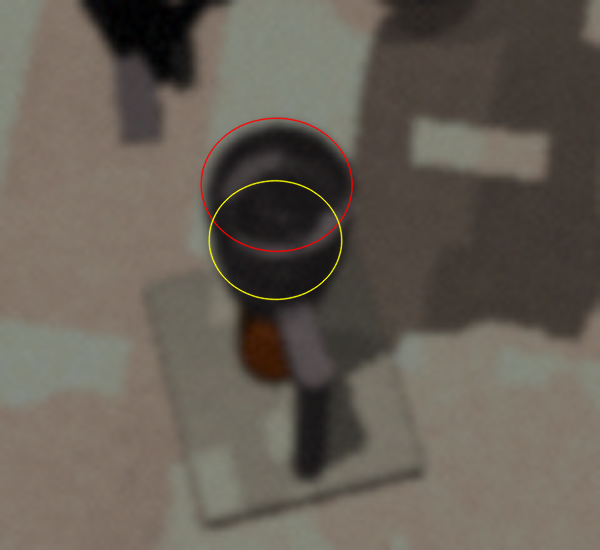

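View pics/t16.png

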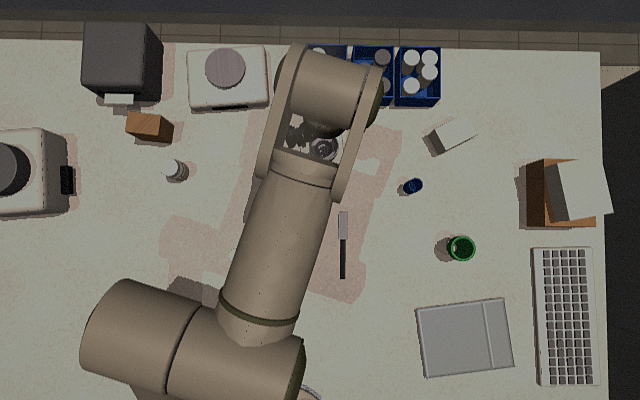

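```bash
python3 -c "
from rig import env
print(env.close_job())"
```

```text
the job is handed in; nothing more can be done
None
```

The funnel is seated in the collar and released, and the smaller strainer is nested in it and released. I handed the job in at about 25 s of the 64 s allowed.

**Placement:** The last wrist pictures put the funnel rim at (0.6778, -0.0765) and the strainer rim at (0.6778, -0.077). Both are within about 1 mm of the collar axis I measured at (0.6775, -0.0772).

**Seating:** Contact came at the heights expected for fully home, with only about 6–9 N on the wrist. The rims drawn at z = 0.158 and 0.182 match the wrist pictures at true size. The gripper is open and about 0.12 m above the parts.

**Other items:** The white bottle, blue vial and green look-alike stand at the same pixels in the top picture as at the start. The arm hid the larger strainer in that last top view, so I did not re-measure it. I never worked close to it.

**Disagreements:**
- One strainer fit with the ring size left free preferred 1.03 times the true size, with its centre 1.6 mm away. The true-size overlay fitted the picture well, so I relied on that.
- The top camera placed the seated funnel's rim about 7 mm from where the wrist camera did. I used the wrist values, because the contact heights and low side forces agreed with them.

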